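# Open the concealed-catch drawer of an instrument stand

## Task

The accessory drawer of the instrument stand has no handle: it is held by a concealed catch under a spring-backed touch plate in the stand's front top rail, which you can only find by sliding a fingertip lightly along the rail until it sinks in. Find it, press it on down until the drawer springs out, then pull the drawer fully open and let go. Never bear on the stand harder than a firm fingertip would, and leave the other things on the stand and the bench where they are.

Things in the scene. Friction and masses are not known exactly. Their poses are not given: they have to be found in the camera images.
- stand: Pale painted instrument stand, fixed on the bench: 440 mm wide (y), 260 deep (x), deck 88 high. Origin on the bench under the middle of its front face; +x runs from the front to the back, +y along the front, z up. The front 50 mm of the deck is the rail (30 high, front face at x = 0, top flush with the deck). Never load the stand, rail and touch plate with over 25 N (the drawer is not counted).
- rail_mid (a point): Middle of the rail's top face: 26 mm behind the front face, 88 mm above the bench; axes as the stand's. Hidden in the rail, flush and looking just like it: the touch plate, 56 mm long (y), 46 deep (x: from 4 to 50 mm behind the front face); it sinks between upright walls on all four sides. The rest of the rail is firm (gives 1 mm at 20 N).
- rail_left (a point): Point on the rail's top, 60 mm to +y of rail_mid. The touch plate's middle is anywhere between rail_left and rail_right, on the line through both; no reading shows where. A tip wholly over the plate (within its 56 x 46 mm) pushes it in 8 mm with only 1 to 2 N; so under a light load of 3 to 4 N it drops 8 mm there.
- rail_right (a point): Point on the rail's top, 60 mm to -y of rail_mid. Below its easy 8 mm the touch plate bears on the catch: 3 to 5 mm more, rising to 7 to 11 N, frees the drawer (keep pressing until it is out). The plate stops at 17 mm in all and springs back up when let go.
- drawer (a joint): How far the drawer is out, in m: 0.001 to 0.003 latched, 0.05 to 0.075 once the catch is pressed and its spring has pushed it out (below the rail, towards -x of the stand, in about 0.5 s; it stays there), 0.14 at its stop, fully open. Smooth slides: about 1.5 N at 0.1 m/s.
- drawer_front (a point): Middle of the top edge of the drawer's front panel, 54 mm above the bench; moves with the drawer, axes as the stand's, opens to -x. Panel upright, 12 mm thick (6 either side), 418 wide, 40 high, no handle; latched it is flush with the rail's front, its top 4 mm under the rail. Tray behind it open above, 106 mm clear, floor 18 mm above the bench. Sprung out: 40 mm or more from its back to the rail.
- sample_box: Wooden sample box 60 x 75 x 28 mm, loose on the deck near its left end; origin under its middle. Leave alone. It and the attenuator stand 50 mm or more behind the stand's front face; the blue signal generator fixed to their right (235 wide, 92 high) begins 100 mm behind it.
- attenuator: Small upright metal cylinder, 22 mm across, 46 high, loose on the deck, left of its middle; origin under its middle. Leave alone.
- bottle: Water bottle 66 across, 210 high, standing on the bench; origin under its middle. Leave alone.
- multimeter: Handheld multimeter 155 x 78 x 43 lying on the bench; origin under its middle. Leave alone.
- screwdriver: Screwdriver, about 200 mm long, lying on the bench. Leave alone.
- mug: White mug 78 across, 92 high, standing on the bench; origin under its middle. Leave alone.

How it is judged:
By the outcome, as a careful person would: the job done as asked, in the order asked, and still so for the second after the job is handed in, with the robot touching nothing.
It also fails if it takes over 61 s, if anything falls off the work surface, if the arm or the gripper's body presses on something with over 40 N, if the wrist force passes 120 N, or if a joint passes its speed limit or range.

## Robot

A 7-joint arm with a two-finger parallel gripper is mounted at the origin on the work surface. World frame = base frame: x ahead of the robot, y to its left, z up, the work surface at z = 0. Lengths are in mm, angles in rad, forces in N, time in s.
With the tool pointing down it reaches from about 350 to 900 mm from the base axis. Payload 8.1 kg.
Tool frame: the origin (TCP) lies midway between the tips of the shut fingers; the grasp point (between the pads) lies 19 mm behind it; y points along the fingers, x is the direction in which the jaws open and shut, and the axes are right-handed (so a half turn about y gives the same grasp; the last joint's range is limited). The gripper opens to 92 mm and grips with 3 to 60 N. Pads are 19 mm wide; open, the fingers measure 130 mm over their backs; the gripper's body (75 mm by 190 mm) begins 47 mm behind the grasp point.
Start: joints at [-1.296, 0.434, 0.025, 1.573, -0.012, 1.134, -0.075], TCP at [230.576, 580.928, 204.542] pointing down, gripper open.
Joint ranges: [-2.62, 2.62], [-0.44, 2.09], [-1.27, 1.32], [0.08, 2.57], [-1.32, 4.46], [0.12, 2], [-2.74, 2.74]. Speed limits (rad/s): [2.22, 2.22, 3.01, 3.01, 3.14, 3.14, 3.14].

## Interface

Orientations are given as a unit quaternion [x, y, z, w].
In Python, from bench import monitor, get_image, camera_params, env gives the robot as it stands. The module is installed in compiled form; this text tells all that it offers.
- The arm moves only by the tool jog_arm, never from a script. Its argument "commands" is a list of rows, each a list of 3 entries, a list of its own where there are three numbers: the shift along the world's x, y, z in mm, then the turn, a rotation vector about the world's x, y, z in degrees, then the finger opening in mm, from 0 to 91.8. In form: [[[tx, ty, tz], [wx, wy, wz], jaw], ...]. A call has 1 to 12 rows; each row is the pose to reach, as a shift and turn from the pose commanded when the call began; what a row does not reach only later rows make up. A row lasts 1/10 s, in which the tool goes at most 50 mm and 8.59 degrees, less where a joint would pass 70% of its speed; a pose out of reach is approached as far as the arm can. A call with a gripper value outside its range is refused whole. The fingers move at their own pace and stop on an object; "grip_force" is the grip in N (left out, the last holds). Time passes only in rows, so rows that repeat a pose let the fingers close. It gives the time, the measured TCP pose, the force and the opening at its end, in the units of the state.
- monitor.sense(): the state, without advancing time (a new reading comes with each control period).
- get_image(name): name is "scene" or "side" or "wrist"; returns the picture (384x512x3 uint8, blue, green, red); there is no depth.
- camera_params(name): a dict with "camera_matrix" (3x3 intrinsics, pixels), "k1" (the pictures are not rectified: a ray, as slopes to the right and down, at radius r is drawn at 1 + k1 r^2 times it, then the intrinsics apply), "eye" and "attitude" of the camera in the world; the wrist camera has in their place "T_tool_cam" (4x4, takes a point from camera to tool coordinates, whose origin is the TCP and whose axes are the tool frame's). Camera axes: x right, y up, looking along -z (the intrinsics and any distortion apply to the point x, -y, -z); pixel columns grow to the right and rows downward; lengths in mm; the calibration is good to about 2 mm. A picture is of the moment at which its call begins: read the wrist's pose just before it. camera_params takes no time and is no camera call.
- env.finish_job(): hands the job in, once; it reports no verdict.
The state is a dict: "clock": time; "joints": joint angles; "joint_velocities": joint speeds; "joint_torque": joint torques, N m; "tcp_pos": TCP position; "tcp_rot": TCP orientation; "ft_force": force on the tool from outside, world axes, zero at the start; "moment": the same for the moment, N m; "opening": finger opening in mm.
Only numpy, scipy, OpenCV 4.12 (cv2) and the standard library are available. Lean on these libraries where they do the work, as an engineer would, in place of code of your own. Each camera call takes 0.05 s, during which the arm holds its last target.

## Working session

There is one attempt and no reset: what is moved stays moved. The work goes in short steps, Python scripts to look and compute and a tool call to move; the robot and the scene stay as the last step left them, time stands still between calls to the robot, and variables do not carry over. Pictures are saved under pics/ and viewed, and the job is handed in when it is done.

Besides the shell and the picture viewer there is one more tool, called as name([rows], argument=value, ...), one row to a line, values as JSON. jog_arm: Moves the arm, as the interface text tells. Its arguments: {"type":"object","properties":{"commands":{"type":"array","items":{"type":"array"}},"grip_force":{"type":"number"}},"required":["commands"]}

```bash
mkdir -p pics; python3 - <<'E'
from bench import monitor, get_image, camera_params
import cv2,json
s=monitor.sense();print(s)
for n in("scene","side","wrist"):
    cv2.imwrite(f"pics/{n}0.png",get_image(n));print(n,camera_params(n))
print(monitor.sense()['clock'])
E
```

```text
{'clock': 0.0, 'joints': array([-1.29561545,  0.43521989,  0.02499504,  1.57410884, -0.01157037,
        1.13401851, -0.07509243]), 'joint_velocities': array([-0.00058682,  0.00015822,  0.00058372,  0.00097827,  0.00108287,
        0.0002249 , -0.00019008]), 'joint_torque': array([-9.30748683e-04, -6.67861819e+01,  9.84530188e-01, -3.14470589e+01,
       -6.06875634e-02,  4.30289924e-02,  1.44686737e-04]), 'tcp_pos': array([230.40927574, 580.37570419, 203.74266502]), 'tcp_rot': array([ 0.58537574,  0.3967695 , -0.39763339, -0.58463398]), 'ft_force': array([0.2882602 , 0.16352433, 1.01466469]), 'moment': array([-0.00555991, -0.01133734, -0.03047398]), 'opening': 91.92464582111344}
scene {'camera_matrix': array([[464.09228221,   0.        , 261.21309396],
       [  0.        , 464.09228221, 192.85785629],
       [  0.        ,   0.        ,   1.        ]]), 'k1': -0.08953951904978115, 'eye': array([1396.88883827,  398.7982706 , 1178.36741008]), 'attitude': array([0.1870838 , 0.29850659, 0.78914055, 0.5031408 ])}
side {'camera_matrix': array([[375.41762562,   0.        , 256.09958272],
       [  0.        , 375.41762562, 191.21348648],
       [  0.        ,   0.        ,   1.        ]]), 'k1': -0.08252630564460721, 'eye': array([ 312.01330059, -743.86685469,  957.04729849]), 'attitude': array([ 0.34806367, -0.05956236, -0.14702621,  0.923952  ])}
wrist {'camera_matrix': array([[332.61963653,   0.        , 255.41692984],
       [  0.        , 332.61963653, 192.03178527],
       [  0.        ,   0.        ,   1.        ]]), 'k1': 0.017641121774159725, 'T_tool_cam': array([[ 9.99999997e-01,  6.16871754e-05,  3.63776983e-05,
         6.40995979e-01],
       [ 1.94033015e-05,  2.55582933e-01, -9.66787135e-01,
        -1.80204867e+02],
       [-6.89358864e-05,  9.66787133e-01,  2.55582931e-01,
         6.93434978e+01],
       [ 0.00000000e+00,  0.00000000e+00,  0.00000000e+00,
         1.00000000e+00]])}
0.15
```

View pics/scene0.png

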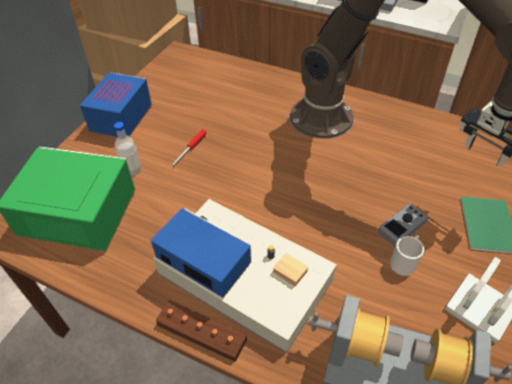

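View pics/side0.png

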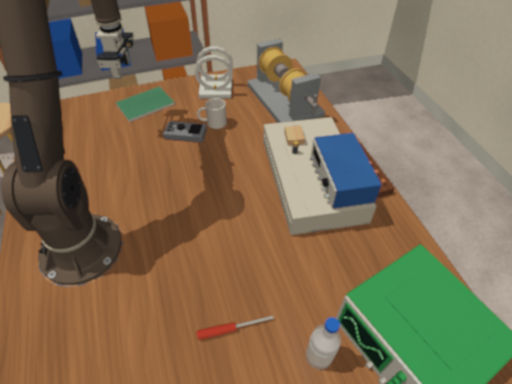

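View pics/wrist0.png

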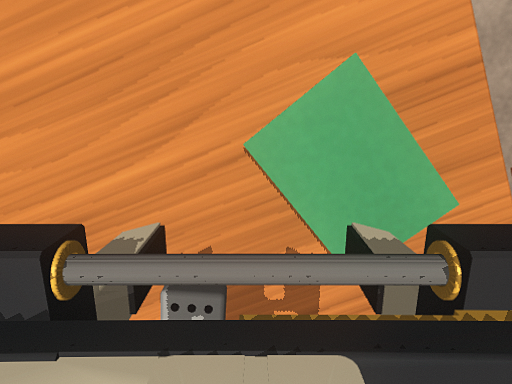

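```bash
cat > h.py <<'E'
import numpy as np,cv2
from bench import monitor,get_image,camera_params
from scipy.spatial.transform import Rotation as R
def pose(n):
    p=camera_params(n)
    if n!="wrist": return p,p['eye'],R.from_quat(p['attitude']).as_matrix()
    s=monitor.sense();Rt=R.from_quat(s['tcp_rot']).as_matrix();T=p['T_tool_cam']
    return p,s['tcp_pos']+Rt@T[:3,3],Rt@T[:3,:3]
def ray(n,uv,ps=None):
    p,e,M=ps or pose(n);K=p['camera_matrix'];k=p['k1']
    d=np.array([(uv[0]-K[0,2])/K[0,0],(uv[1]-K[1,2])/K[1,1]])
    u=cv2.undistortPoints(np.array([[uv]],float),K,np.array([k,0,0,0.]))[0,0]
    return e,M@np.array([u[0],-u[1],-1])
def onz(n,uv,z,ps=None):
    e,d=ray(n,uv,ps);return e+d*(z-e[2])/d[2]
def proj(n,P,ps=None):
    p,e,M=ps or pose(n);q=M.T@(np.array(P,float)-e);x=np.array([q[0],-q[1]])/-q[2]
    x=x*(1+p['k1']*x@x);K=p['camera_matrix'];return x*K[0,0]+K[:2,2]
E
python3 - <<'E'
import cv2
a=cv2.imread('pics/scene0.png')[190:360,140:350];cv2.imwrite('pics/s1.png',cv2.resize(a,None,fx=3.5,fy=3.5,interpolation=cv2.INTER_CUBIC))
a=cv2.imread('pics/side0.png')[100:250,250:400];cv2.imwrite('pics/d1.png',cv2.resize(a,None,fx=4,fy=4,interpolation=cv2.INTER_CUBIC))
E
```

```text
(no output)
```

View pics/s1.png

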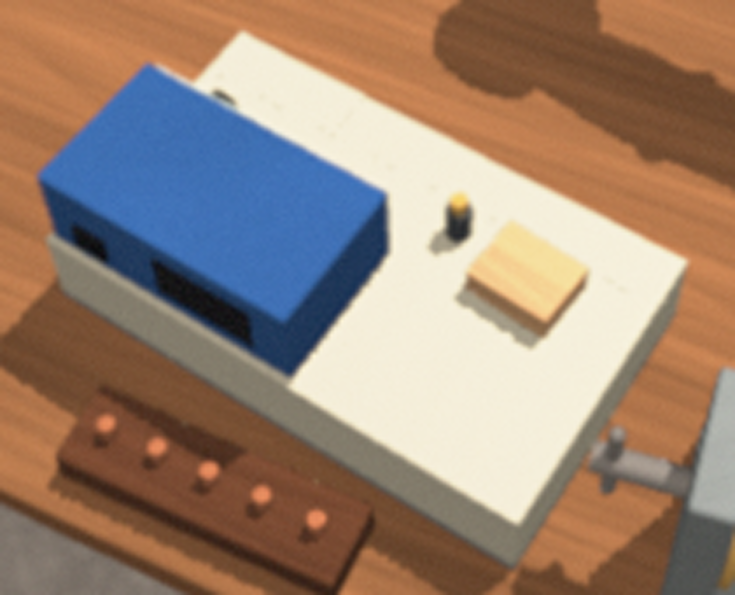

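View pics/d1.png

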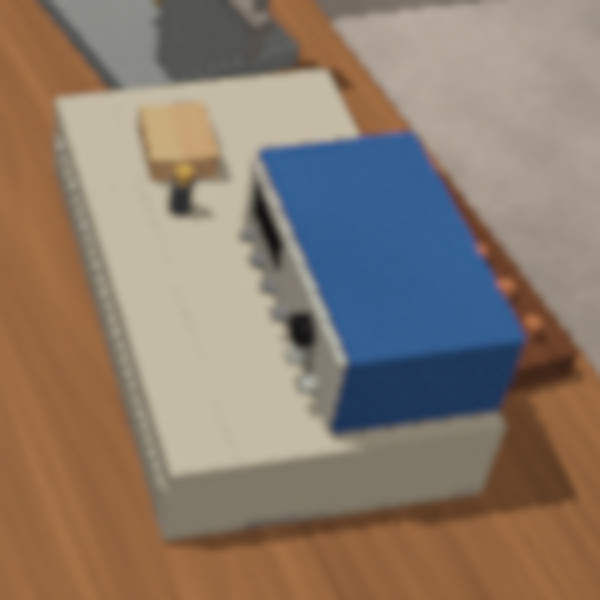

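```bash
python3 - <<'E'
from h import *
g=lambda f,x,y,ox,oy:(ox+x/f-.4,oy+y/f-.4)
for n,L in (("scene",[g(3.5,687,264,140,190),g(3.5,242,32,140,190),g(3.5,518,524,140,190)]),("side",[g(4,56,98,250,100),g(4,165,475,250,100),g(4,330,70,250,100),g(4,503,415,250,100)])):
    P=[onz(n,u,88) for u in L]
    for p in P: print(n,p.round(1))
    d=P[0]-P[1];print(np.hypot(*d[:2]),np.degrees(np.arctan2(d[1],d[0])),(P[0]+P[1])/2)
    d=P[2]-P[0];print(np.hypot(*d[:2]),np.degrees(np.arctan2(d[1],d[0])))
E
```

```text
scene [686.4 287.7  88. ]
scene [ 623.1 -148.7   88. ]
scene [940.7 251.   88. ]
440.946305695301 81.74979249573337 [654.75463797  69.5080427   88.        ]
256.8910084303092 -8.203283773522449
side [687.  283.9  88. ]
side [ 621.2 -150.2   88. ]
side [947.5 246.3  88. ]
side [ 886.9 -177.    88. ]
439.07011161628213 81.37546417868136 [654.07255434  66.87311903  88.        ]
263.21886065419176 -8.208163966468987
```

```bash
python3 - <<'E'
from h import *
s=monitor.sense();M=R.from_quat(s['tcp_rot']).as_matrix();print(M.round(3))
for n,uv,z in (("side",(296,134),110),("side",(215,60),100),("side",(215,120),0),("side",(260,55),100),("side",(300,110),100)): print(onz(n,uv,z).round())
t=np.radians(-8.25);ex=np.array([np.cos(t),np.sin(t),0]);ey=np.array([-ex[1],ex[0],0])
for s in (1,-1):
    x=s*ey;y=np.array([0,0,-1]);D=np.c_[x,y,np.cross(x,y)];print(s,D[:,2],np.degrees(R.from_matrix(D@M.T).as_rotvec()))
E
```

```text
[[ 0.369 -0.    -0.929]
 [ 0.929 -0.001  0.369]
 [-0.001 -1.    -0.   ]]
[767. 172. 110.]
[624. 767. 100.]
[544. 474.   0.]
[830. 748. 100.]
[841. 309. 100.]
1 [-0.98965139  0.14349262  0.        ] [ 6.49771365e-02 -1.20387874e-02  1.33991725e+01]
-1 [ 0.98965139 -0.14349262  0.        ] [-1.75829968e-02 -9.49009851e-02 -1.66600800e+02]
```

jog_arm([
  [[0,0,30],[0,0,0],0],
  [[458,-451,30],[0,0,13.4],0],
  [[458,-451,30],[0,0,13.4],0],
  [[458,-451,30],[0,0,13.4],0],
  [[458,-451,30],[0,0,13.4],0],
  [[458,-451,30],[0,0,13.4],0],
  [[458,-451,30],[0,0,13.4],0],
  [[458,-451,30],[0,0,13.4],0],
  [[458,-451,30],[0,0,13.4],0],
  [[458,-451,30],[0,0,13.4],0],
  [[458,-451,30],[0,0,13.4],0],
  [[458,-451,30],[0,0,13.4],0],
])

```text
clock: 1.35
tcp_pos: [623.5, 193.4, 234.4]
tcp_rot: [-0.535, -0.463, 0.463, 0.535]
ft_force: [0.5, 1.1, 0.1]
opening: 1.3
```

jog_arm([
  [[40,-40,-30],[0,0,0],0],
  [[40,-40,-60],[0,0,0],0],
  [[40,-40,-60],[0,0,0],0],
  [[40,-40,-60],[0,0,0],0],
])

```text
clock: 1.75
tcp_pos: [661.6, 155.6, 174.0]
tcp_rot: [-0.534, -0.462, 0.463, 0.535]
ft_force: [-1.1, 1.3, 0.6]
opening: 0.5
```

```bash
python3 - <<'E'
from h import *
s=monitor.sense();print(s['tcp_pos'],s['ft_force'],s['joints'],s['joint_velocities'])
t=np.radians(-8.25);x=R.from_quat(s['tcp_rot']).as_matrix();print(x)
im=get_image("wrist");cv2.imwrite('pics/w1.png',im)
im=get_image("scene");cv2.imwrite('pics/sc1.png',im)
s=monitor.sense();print(s['tcp_pos'],s['ft_force'])
E
```

```text
[661.57068627 155.6156024  174.0238186 ] [-1.05734425  1.28511176  0.58035788] [-0.40767259  0.54934408  0.15743831  1.46913726 -0.09137869  1.13250179
  1.19294203] [-0.02242771 -0.03770846 -0.0114927  -0.03198336 -0.00018038  0.00254536
 -0.00219951]
[[ 1.43317351e-01 -2.37102716e-03 -9.89673944e-01]
 [ 9.89676762e-01  1.30546654e-04  1.43317447e-01]
 [-2.10610936e-04 -9.99997181e-01  2.36526008e-03]]
[662.4818892  157.08531468 176.2701133 ] [-0.0963155   0.96089228 -0.48969642]
```

View pics/w1.png

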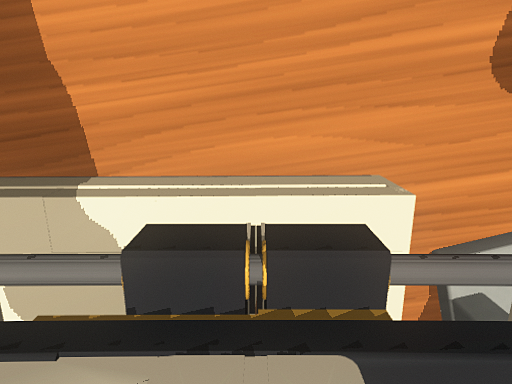

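View pics/sc1.png

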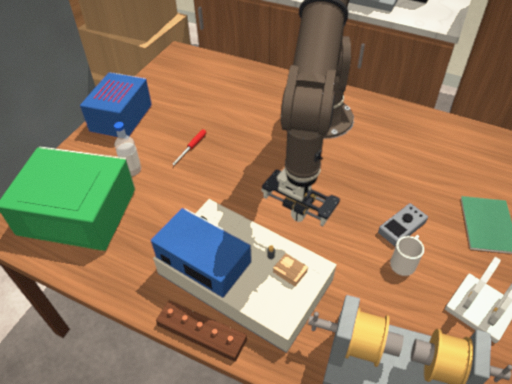

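```bash
python3 - <<'E'
from h import *
ps=pose("wrist")
# pose then ~ (662.0,156.3,175)
e0=ps[1]-monitor.sense()['tcp_pos']+np.array([661.57,155.6,174.0]);ps=(ps[0],e0,ps[2])
im=cv2.imread('pics/w1.png');print([tuple(im[r,230]) for r in range(170,205,2)])
o=np.array([654.4,68.2]);t=np.radians(-8.25);ex=np.array([np.cos(t),np.sin(t)]);ey=np.array([-ex[1],ex[0]])
for uv in((415,195),(230,194),(110,194)):
    p=onz("wrist",uv,88,ps)[:2]; print(uv,p,(p-o)@ex,(p-o)@ey)
p=np.array([688.7,130.]);print(p-monitor.sense()['tcp_pos'][:2])
E
```

```text
[(np.uint8(61), np.uint8(122), np.uint8(203)), (np.uint8(62), np.uint8(120), np.uint8(202)), (np.uint8(57), np.uint8(119), np.uint8(204)), (np.uint8(91), np.uint8(110), np.uint8(120)), (np.uint8(112), np.uint8(143), np.uint8(159)), (np.uint8(112), np.uint8(142), np.uint8(160)), (np.uint8(113), np.uint8(142), np.uint8(159)), (np.uint8(116), np.uint8(147), np.uint8(165)), (np.uint8(229), np.uint8(254), np.uint8(255)), (np.uint8(116), np.uint8(152), np.uint8(169)), (np.uint8(112), np.uint8(142), np.uint8(160)), (np.uint8(112), np.uint8(143), np.uint8(160)), (np.uint8(107), np.uint8(136), np.uint8(155)), (np.uint8(185), np.uint8(229), np.uint8(238)), (np.uint8(214), np.uint8(243), np.uint8(248)), (np.uint8(212), np.uint8(243), np.uint8(247)), (np.uint8(212), np.uint8(242), np.uint8(247)), (np.uint8(212), np.uint8(242), np.uint8(247))]
(415, 195) [684.24804252 286.66483122] -1.808934774252715 220.4869970741275
(230, 194) [661.69470829 135.27518551] -2.4055760638286126 67.42778717621613
(110, 194) [647.64418114  37.263947  ] -2.246810147255552 -31.585317913049316
[ 26.2181108  -27.08531468]
```

jog_arm([
  [[26,-27,-30],[0,0,0],0],
  [[26,-27,-60],[0,0,0],0],
  [[26,-27,-75],[0,0,0],0],
  [[26,-27,-77],[0,0,0],0],
  [[26,-27,-77],[0,0,0],0],
  [[26,-27,-77],[0,0,0],0],
  [[26,-27,-77],[0,0,0],0],
])

```text
clock: 2.55
tcp_pos: [689.2, 128.8, 99.3]
tcp_rot: [0.535, 0.464, -0.462, -0.534]
ft_force: [0.2, 0.7, 0.5]
opening: 0.4
```

```bash
cat > st.py <<'E'
from h import *
s=monitor.sense();o=np.array([654.4,68.2]);t=np.radians(-8.25);ex=np.array([np.cos(t),np.sin(t)]);ey=np.array([-ex[1],ex[0]])
p=s['tcp_pos'];q=p[:2]-o
print(s['clock'],p.round(2),'stand',(q@ex).round(1),(q@ey).round(1),'f',s['ft_force'].round(2),'v',abs(s['joint_velocities']).max().round(4),'tilt',R.from_quat(s['tcp_rot']).as_matrix()[:,1].round(4))
E
python3 st.py
```

```text
2.55 [689.18 128.82  99.28] stand 25.7 65.0 f [0.24 0.73 0.51] v 0.0047 tilt [ 2.3e-03  8.0e-04 -1.0e+00]
```

jog_arm([
  [[0,0,-4],[0,0,0],0],
  [[0,0,-8],[0,0,0],0],
  [[0,0,-9],[0,0,0],0],
  [[0,0,-9],[0,0,0],0],
])

```text
clock: 2.95
tcp_pos: [688.2, 127.9, 88.1]
tcp_rot: [-0.535, -0.462, 0.463, 0.535]
ft_force: [-0.3, 0.6, -0.5]
opening: 0.6
```

jog_arm([
  [[0,0,-0.5],[0,0,0],0],
  [[0,0,-1],[0,0,0],0],
  [[0,0,-1],[0,0,0],0],
])

```text
clock: 3.25
tcp_pos: [688.5, 128.0, 87.5]
tcp_rot: [-0.535, -0.463, 0.463, 0.535]
ft_force: [-0.2, -0.3, -0.2]
opening: 0.4
```

jog_arm([
  [[0,0,-0.5],[0,0,0],0],
  [[0,0,-0.5],[0,0,0],0],
])

```text
clock: 3.45
tcp_pos: [688.5, 128.0, 87.0]
tcp_rot: [-0.535, -0.463, 0.463, 0.535]
ft_force: [-0.1, -0.7, 0.2]
opening: 0.4
```

jog_arm([
  [[0,0,-0.5],[0,0,0],0],
  [[0,0,-0.5],[0,0,0],0],
])

```text
clock: 3.65
tcp_pos: [688.4, 128.0, 86.5]
tcp_rot: [-0.535, -0.463, 0.463, 0.535]
ft_force: [0.8, -0.7, -0.6]
opening: 0.2
```

jog_arm([
  [[0,0,-0.5],[0,0,0],0],
  [[0,0,-0.5],[0,0,0],0],
])

```text
clock: 3.85
tcp_pos: [688.4, 128.0, 86.0]
tcp_rot: [-0.535, -0.463, 0.463, 0.535]
ft_force: [0.0, -0.1, 0.8]
opening: 0.4
```

jog_arm([
  [[0,0,-0.5],[0,0,0],0],
  [[0,0,-0.5],[0,0,0],0],
])

```text
clock: 4.05
tcp_pos: [688.4, 128.0, 85.5]
tcp_rot: [-0.535, -0.463, 0.463, 0.535]
ft_force: [0.7, -0.9, 0.8]
opening: 0.7
```

jog_arm([
  [[0,0,-0.5],[0,0,0],0],
  [[0,0,-0.5],[0,0,0],0],
])

```text
clock: 4.25
tcp_pos: [688.4, 128.0, 85.0]
tcp_rot: [-0.535, -0.463, 0.463, 0.535]
ft_force: [-0.3, -1.4, -0.4]
opening: 0.7
```

jog_arm([
  [[0,0,-0.5],[0,0,0],0],
  [[0,0,-0.5],[0,0,0],0],
])

```text
clock: 4.45
tcp_pos: [688.4, 128.0, 84.5]
tcp_rot: [-0.535, -0.463, 0.463, 0.535]
ft_force: [0.3, 1.2, -0.2]
opening: 0.5
```

jog_arm([
  [[0,0,-0.5],[0,0,0],0],
  [[0,0,-0.5],[0,0,0],0],
])

```text
clock: 4.65
tcp_pos: [688.4, 128.0, 84.0]
tcp_rot: [-0.535, -0.463, 0.463, 0.535]
ft_force: [0.0, 0.0, 0.9]
opening: 0.7
```

jog_arm([
  [[0,0,-0.5],[0,0,0],0],
  [[0,0,-0.5],[0,0,0],0],
])

```text
clock: 4.85
tcp_pos: [688.4, 128.0, 83.5]
tcp_rot: [-0.535, -0.463, 0.463, 0.535]
ft_force: [0.5, 0.2, 0.3]
opening: 0.6
```

jog_arm([
  [[0,0,-0.5],[0,0,0],0],
  [[0,0,-0.5],[0,0,0],0],
])

```text
clock: 5.05
tcp_pos: [688.5, 128.0, 83.0]
tcp_rot: [-0.535, -0.463, 0.463, 0.535]
ft_force: [-0.3, -0.4, 0.6]
opening: 0.7
```

```bash
python3 - <<'E'
from h import *
im=get_image("wrist");cv2.imwrite('pics/w2.png',im)
im=get_image("side");cv2.imwrite('pics/sd2.png',cv2.resize(im[100:250,250:400],None,fx=4,fy=4,interpolation=cv2.INTER_CUBIC))
E
python3 st.py
```

```text
5.15 [688.46 128.01  83.03] stand 25.1 64.1 f [ 1.19 -0.91  0.23] v 0.0025 tilt [-0.  0. -1.]
```

View pics/w2.png

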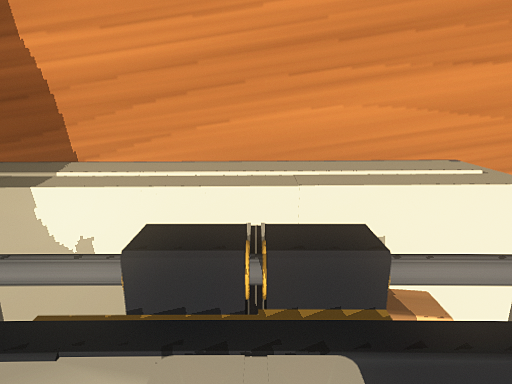

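View pics/sd2.png

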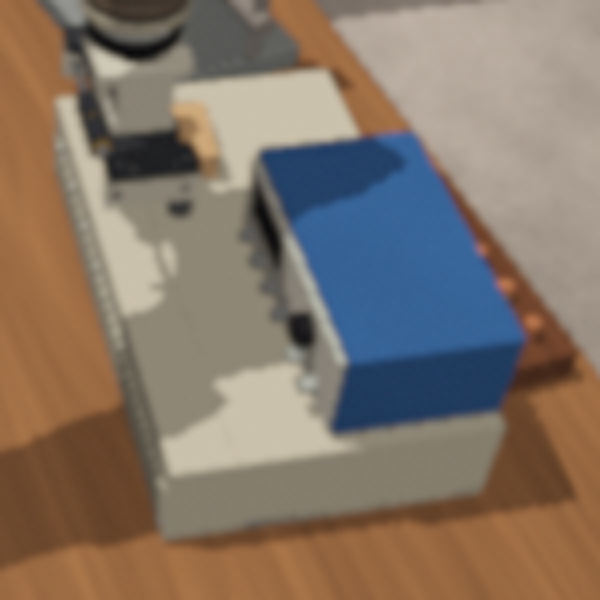

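jog_arm([
  [[0,0,-0.5],[0,0,0],0],
  [[0,0,-1],[0,0,0],0],
  [[0,0,-1],[0,0,0],0],
])

```text
clock: 5.45
tcp_pos: [688.4, 128.0, 81.9]
tcp_rot: [-0.535, -0.463, 0.463, 0.535]
ft_force: [0.4, -0.5, -0.2]
opening: 0.7
```

jog_arm([
  [[0,0,-0.5],[0,0,0],0],
  [[0,0,-1],[0,0,0],0],
  [[0,0,-1],[0,0,0],0],
])

```text
clock: 5.75
tcp_pos: [688.4, 128.0, 80.9]
tcp_rot: [-0.535, -0.463, 0.463, 0.535]
ft_force: [-0.0, 0.3, -0.3]
opening: 0.5
```

jog_arm([
  [[0,0,-0.5],[0,0,0],0],
  [[0,0,-0.5],[0,0,0],0],
])

```text
clock: 5.95
tcp_pos: [688.4, 128.0, 80.5]
tcp_rot: [-0.535, -0.463, 0.463, 0.535]
ft_force: [-0.4, 0.2, -0.2]
opening: 0.5
```

jog_arm([
  [[0,0,-0.5],[0,0,0],0],
  [[0,0,-0.5],[0,0,0],0],
])

```text
clock: 6.15
tcp_pos: [688.5, 128.0, 80.0]
tcp_rot: [-0.535, -0.463, 0.463, 0.535]
ft_force: [0.3, -0.0, 0.2]
opening: 1.0
```

```bash
python3 - <<'E'
from h import *
p=monitor.sense()['tcp_pos'];print(p)
ims={n:get_image(n) for n in("scene","side")}
for n,im in ims.items():
    u=proj(n,p);print(n,u)
    x,y=int(u[0])-50,int(u[1])-50
    c=cv2.resize(im[y:y+100,x:x+100],None,fx=5.5,fy=5.5,interpolation=cv2.INTER_CUBIC)
    cv2.circle(c,tuple(((u+.5-[x,y])*5.5).astype(int)),4,(0,0,255),1)
    cv2.imwrite(f'pics/z_{n}.png',c)
E
```

```text
[688.45972235 128.01488506  79.99624024]
scene [282.38492647 247.23398995]
side [278.79501723 153.20322506]
```

View pics/z_scene.png

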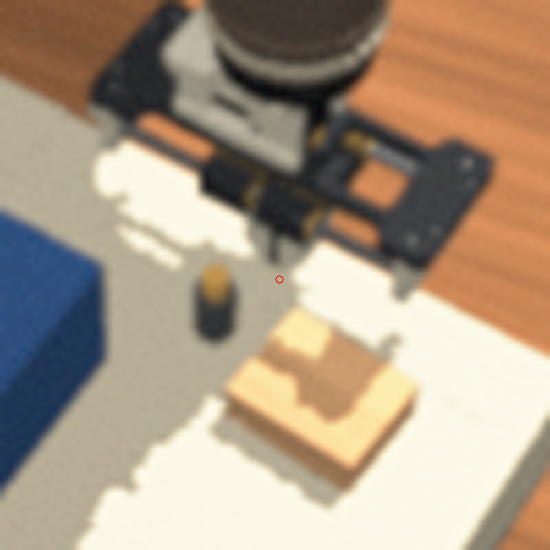

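View pics/z_side.png

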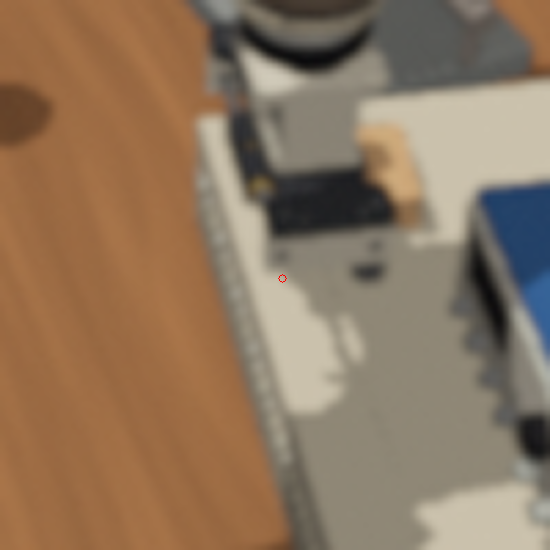

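```bash
python3 - <<'E'
from h import *
im=cv2.imread('pics/sc1.png');u=proj("scene",[662.4,156.8,176]);print(u)
x,y=int(u[0])-50,int(u[1])-50
c=cv2.resize(im[y:y+100,x:x+100],None,fx=5.5,fy=5.5,interpolation=cv2.INTER_CUBIC)
cv2.circle(c,tuple(((u+.5-[x,y])*5.5).astype(int)),4,(0,0,255),1)
cv2.imwrite(f'pics/z2.png',c)
E
```

```text
[296.96739332 223.55244916]
```

View pics/z2.png

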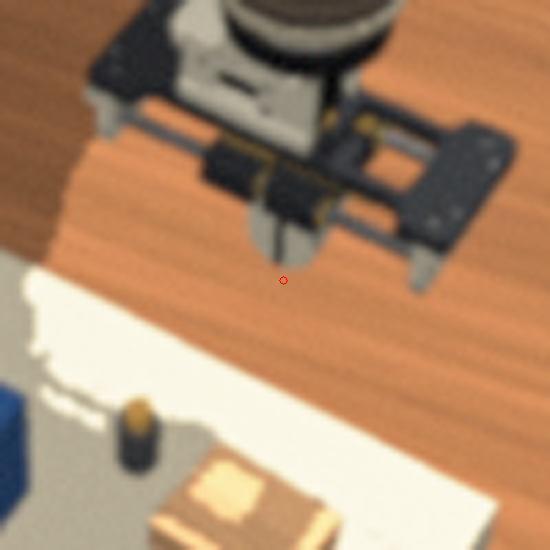

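jog_arm([
  [[0,0,-0.5],[0,0,0],0],
  [[0,0,-0.5],[0,0,0],0],
])

```text
clock: 6.45
tcp_pos: [688.4, 128.0, 79.5]
tcp_rot: [-0.535, -0.463, 0.463, 0.535]
ft_force: [0.1, 0.6, -0.3]
opening: 0.4
```

jog_arm([
  [[0,0,-0.5],[0,0,0],0],
  [[0,0,-0.5],[0,0,0],0],
])

```text
clock: 6.65
tcp_pos: [688.4, 128.0, 79.0]
tcp_rot: [-0.535, -0.463, 0.463, 0.535]
ft_force: [-0.4, -0.4, -0.1]
opening: 0.8
```

jog_arm([
  [[0,0,-0.5],[0,0,0],0],
  [[0,0,-0.5],[0,0,0],0],
])

```text
clock: 6.85
tcp_pos: [688.4, 128.0, 78.5]
tcp_rot: [-0.535, -0.463, 0.463, 0.535]
ft_force: [-0.1, -0.1, 0.2]
opening: 0.3
```

```bash
python3 - <<'E'
from h import *
t=np.radians(-8.25);ey=np.array([-np.sin(t),np.cos(t),0]);ex=np.array([np.cos(t),np.sin(t),0])
T=np.array([662.4,156.8,175.5]);u0=proj("scene",[662.4,156.8,176]);o=np.array([int(u0[0])-50,int(u0[1])-50])
c=lambda P:((proj("scene",P)+.5-o)*5.5).round(0)
for h in (0,10,20,40,60): print(h,'tip',c(T+[0,0,h]),'seam back',c(T+9.5*ex+[0,0,h]),'foot+',c(T+95*ey+[0,0,h]),'foot-',c(T-95*ey+[0,0,h]))
E
python3 st.py
```

```text
0 tip [283. 281.] seam back [273. 294.] foot+ [453. 367.] foot- [121. 200.]
10 tip [284. 269.] seam back [274. 282.] foot+ [455. 355.] foot- [122. 188.]
20 tip [285. 256.] seam back [275. 269.] foot+ [458. 342.] foot- [122. 175.]
40 tip [287. 231.] seam back [277. 244.] foot+ [462. 317.] foot- [122. 149.]
60 tip [290. 205.] seam back [280. 218.] foot+ [467. 291.] foot- [122. 123.]
6.85 [688.44 128.02  78.47] stand 25.1 64.1 f [-0.14 -0.07  0.2 ] v 0.0013 tilt [-1.e-04  0.e+00 -1.e+00]
```

jog_arm([
  [[0,0,-0.5],[0,0,0],0],
  [[0,0,-0.5],[0,0,0],0],
])

```text
clock: 7.05
tcp_pos: [688.4, 128.0, 78.0]
tcp_rot: [-0.535, -0.463, 0.463, 0.535]
ft_force: [0.1, 0.3, 0.1]
opening: 1.0
```

jog_arm([
  [[0,0,-0.5],[0,0,0],0],
  [[0,0,-0.5],[0,0,0],0],
])

```text
clock: 7.25
tcp_pos: [688.4, 128.0, 77.4]
tcp_rot: [-0.535, -0.463, 0.463, 0.535]
ft_force: [-0.4, 0.2, 0.3]
opening: 0.3
```

jog_arm([
  [[0,0,-0.5],[0,0,0],0],
  [[0,0,-0.5],[0,0,0],0],
])

```text
clock: 7.45
tcp_pos: [688.4, 128.0, 77.0]
tcp_rot: [-0.535, -0.463, 0.463, 0.535]
ft_force: [-0.5, 0.0, 0.2]
opening: 0.6
```

```bash
python3 - <<'E'
from h import *
p=monitor.sense()['tcp_pos'];print(p,monitor.sense()['ft_force'])
n="scene";im=get_image(n);u=proj(n,p)
x,y=int(u[0])-50,int(u[1])-50
c=cv2.resize(im[y:y+100,x:x+100],None,fx=5.5,fy=5.5,interpolation=cv2.INTER_CUBIC)
cv2.circle(c,tuple(((u+.5-[x,y])*5.5).astype(int)),4,(0,0,255),1)
cv2.imwrite(f'pics/z3.png',c)
E
```

```text
[688.42871812 128.02909544  76.96520394] [-0.51438675  0.02547963  0.24313003]
```

View pics/z3.png

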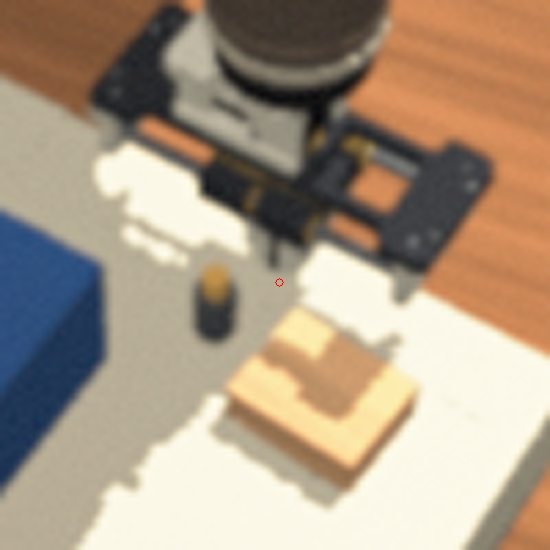

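jog_arm([
  [[0,0,-0.4],[0,0,0],0],
  [[0,0,-0.8],[0,0,0],0],
])

```text
clock: 7.7
tcp_pos: [688.5, 128.0, 76.2]
tcp_rot: [0.535, 0.463, -0.463, -0.535]
ft_force: [-0.6, 0.3, -0.2]
opening: 0.3
```

jog_arm([
  [[0,0,-0.4],[0,0,0],0],
  [[0,0,-0.8],[0,0,0],0],
])

```text
clock: 7.9
tcp_pos: [688.5, 128.0, 75.4]
tcp_rot: [0.535, 0.463, -0.463, -0.535]
ft_force: [-0.6, -0.1, -0.9]
opening: 0.6
```

jog_arm([
  [[0,0,-0.4],[0,0,0],0],
  [[0,0,-0.8],[0,0,0],0],
])

```text
clock: 8.1
tcp_pos: [688.4, 128.1, 74.6]
tcp_rot: [-0.535, -0.463, 0.463, 0.535]
ft_force: [0.2, 0.4, -0.0]
opening: 0.1
```

jog_arm([
  [[0,0,-0.4],[0,0,0],0],
  [[0,0,-0.4],[0,0,0],0],
])

```text
clock: 8.3
tcp_pos: [688.4, 128.0, 74.2]
tcp_rot: [-0.535, -0.463, 0.463, 0.535]
ft_force: [-0.4, -0.7, 0.2]
opening: 0.1
```

```bash
python3 - <<'E'
from h import *
t=np.radians(-8.25);ex=np.array([np.cos(t),np.sin(t)]);ey=np.array([-ex[1],ex[0]]);o=np.array([654.4,68.2])
def st(n,uv,z):
    p=onz(n,uv,z)[:2]-o;return (p@ex).round(1),(p@ey).round(1)
print('att top',st("scene",(140+459/3.5,190+202/3.5),134),st("side",(250+183/4,100+172/4),134))
print('att base',st("scene",(140+458/3.5,190+236/3.5),88),st("side",(250+180/4,100+210/4),88))
print('box top corners',[st("scene",(140+a/3.5,190+b/3.5),116) for a,b in((512,222),(590,270),(545,322),(468,272))])
print('gen top',[st("scene",(140+a/3.5,190+b/3.5),180) for a,b in((148,65),(386,195))])
# side image features at tcp z~80 -> feet
im=cv2.imread('pics/z_side.png')
T=np.array([688.46,128.01,80.]);E3=np.r_[ey,0];X3=np.r_[ex,0]
u0=proj("side",T);off=np.array([int(u0[0])-50,int(u0[1])-50])
c=lambda P:((proj("side",P)+.5-off)*5.5).round(0)
for h in(40,50,60,70,80):print(h,[c(T-95*E3+a*X3+[0,0,h]) for a in(-37,0,37)])
E
```

```text
att top (np.float64(75.7), np.float64(57.5)) (np.float64(75.8), np.float64(46.8))
att base (np.float64(76.8), np.float64(57.9)) (np.float64(78.1), np.float64(50.1))
box top corners [(np.float64(58.5), np.float64(95.9)), (np.float64(63.5), np.float64(168.8)), (np.float64(121.5), np.float64(163.1)), (np.float64(115.9), np.float64(91.5))]
gen top [(np.float64(127.3), np.float64(-204.0)), (np.float64(127.0), np.float64(25.2))]
40 [array([258., 346.]), array([321., 339.]), array([383., 331.])]
50 [array([259., 334.]), array([322., 326.]), array([384., 319.])]
60 [array([260., 321.]), array([323., 314.]), array([386., 306.])]
70 [array([261., 308.]), array([324., 301.]), array([388., 294.])]
80 [array([261., 295.]), array([326., 288.]), array([389., 281.])]
```

jog_arm([
  [[-6,1,0],[0,0,0],0],
  [[-6,1,0],[0,0,0],0],
  [[-6,1,-0.4],[0,0,0],0],
  [[-6,1,-0.4],[0,0,0],0],
])

```text
clock: 8.7
tcp_pos: [682.5, 129.1, 73.9]
tcp_rot: [0.535, 0.463, -0.463, -0.535]
ft_force: [0.5, -0.4, -0.5]
opening: 0.0
```

jog_arm([
  [[0,0,-0.4],[0,0,0],0],
  [[0,0,-0.4],[0,0,0],0],
])

```text
clock: 8.9
tcp_pos: [682.5, 129.0, 73.4]
tcp_rot: [-0.535, -0.463, 0.463, 0.535]
ft_force: [-0.1, -1.0, -1.1]
opening: 0.6
```

```bash
python3 - <<'E'
from h import *
print(monitor.sense()['joint_torque'].round(2))
p=monitor.sense()['tcp_pos'];print(p,proj("wrist",p))
im=get_image("wrist");cv2.imwrite('pics/w4.png',im)
n="side";im=get_image(n);u=proj(n,p)
x,y=int(u[0])-50,int(u[1])-60
c=cv2.resize(im[y:y+100,x:x+100],None,fx=5.5,fy=5.5,interpolation=cv2.INTER_CUBIC)
cv2.circle(c,tuple(((u+.5-[x,y])*5.5).astype(int)),4,(0,0,255),1)
cv2.imwrite(f'pics/z4.png',c)
E
```

```text
[-1.000e-02 -7.942e+01  4.050e+00 -2.816e+01  2.000e-02  8.000e-02
  0.000e+00]
[682.49079485 128.99255976  73.36020122] [253.97456885 228.12261379]
```

View pics/z4.png

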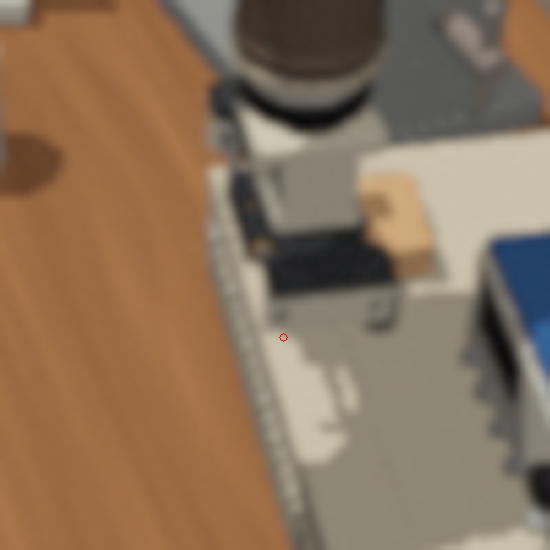

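View pics/w4.png

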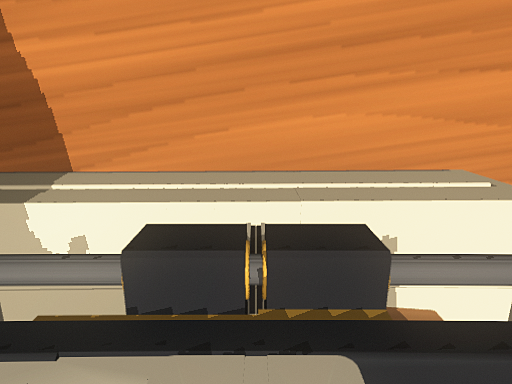

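```bash
python3 - <<'E'
from h import *
t=np.radians(-8.25);ex=np.array([np.cos(t),np.sin(t)]);ey=np.array([-ex[1],ex[0]]);o=np.array([654.4,68.2])
ps=pose("wrist")
s=monitor.sense()['tcp_pos']
def edge(f,c):
    im=cv2.imread(f).astype(int).sum(2)[:,c];return im
for f,T in(('pics/w1.png',[661.57,155.6,174]),('pics/w2.png',[688.46,128.01,83.03]),('pics/w4.png',s)):
    q=(ps[0],ps[1]-s+np.array(T),ps[2])
    v=edge(f,300);d=np.diff(v);r=150+np.argmax(d[186-150+150-186+25:70])  if 0 else None
    rows=[i for i in range(155,222) if abs(d[i])>60];print(f,[(i,d[i]) for i in rows])
    for r in rows:
        for z in (88,):
            p=onz("wrist",(300,r+.5),z,q)[:2]-o;print(r,z,(p@ex).round(1),(p@ey).round(1))
E
```

```text
pics/w1.png [(176, np.int64(77)), (183, np.int64(180)), (184, np.int64(144)), (186, np.int64(-131)), (187, np.int64(-207)), (194, np.int64(175)), (195, np.int64(143))]
176 88 -17.4 124.8
183 88 -11.5 125.0
184 88 -10.6 125.0
186 88 -9.0 125.1
187 88 -8.1 125.1
194 88 -2.1 125.3
195 88 -1.3 125.3
pics/w2.png [(161, np.int64(61)), (169, np.int64(-77)), (170, np.int64(253)), (171, np.int64(134)), (173, np.int64(-84)), (174, np.int64(-270)), (183, np.int64(-98)), (184, np.int64(196)), (185, np.int64(201))]
161 88 -14.5 88.6
169 88 -10.2 88.8
170 88 -9.6 88.8
171 88 -9.1 88.8
173 88 -8.0 88.8
174 88 -7.5 88.9
183 88 -2.5 89.0
184 88 -1.9 89.1
185 88 -1.4 89.1
pics/w4.png [(169, np.int64(-66)), (171, np.int64(100)), (182, np.int64(166)), (183, np.int64(146)), (186, np.int64(-83)), (187, np.int64(-275)), (200, np.int64(171)), (201, np.int64(140))]
169 88 -18.1 87.6
171 88 -17.0 87.6
182 88 -11.3 87.8
183 88 -10.8 87.8
186 88 -9.2 87.9
187 88 -8.7 87.9
200 88 -1.7 88.1
201 88 -1.2 88.2
```

jog_arm([
  [[0,0,-0.4],[0,0,0],0],
  [[0,0,-0.8],[0,0,0],0],
])

```text
clock: 9.2
tcp_pos: [682.5, 129.0, 72.6]
tcp_rot: [-0.535, -0.463, 0.463, 0.535]
ft_force: [0.5, -0.1, -0.2]
opening: 0.4
```

jog_arm([
  [[0,0,-0.4],[0,0,0],0],
  [[0,0,-0.8],[0,0,0],0],
])

```text
clock: 9.4
tcp_pos: [682.5, 129.0, 71.8]
tcp_rot: [-0.535, -0.463, 0.463, 0.535]
ft_force: [0.2, -0.2, -0.9]
opening: 0.2
```

jog_arm([
  [[0,0,-0.4],[0,0,0],0],
  [[0,0,-0.8],[0,0,0],0],
])

```text
clock: 9.6
tcp_pos: [682.5, 129.0, 71.0]
tcp_rot: [0.535, 0.463, -0.463, -0.535]
ft_force: [-0.2, 0.6, -0.4]
opening: 0.4
```

```bash
python3 st.py; python3 - <<'E'
from h import *
s=monitor.sense();p=s['tcp_pos']
for n in("scene",):
    im=get_image(n);u=proj(n,p)
    x,y=int(u[0])-30,int(u[1])-30
    c=cv2.resize(im[y:y+60,x:x+60],None,fx=10,fy=10,interpolation=cv2.INTER_NEAREST)
    cv2.circle(c,tuple(((u+.5-[x,y])*10).astype(int)),4,(0,0,255),1)
    cv2.imwrite(f'pics/z5.png',c)
E
```

```text
9.6 [682.48 129.01  70.98] stand 19.1 64.2 f [-0.18  0.59 -0.35] v 0.0065 tilt [ 0.  0. -1.]
```

View pics/z5.png

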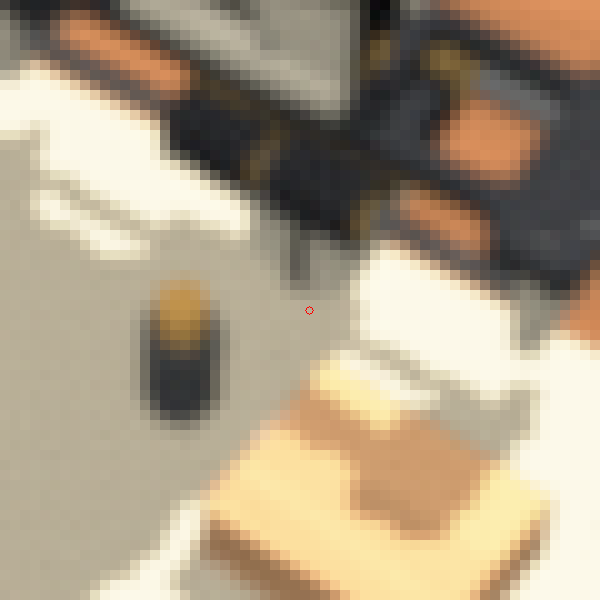

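```bash
python3 - <<'E'
from h import *
T=np.array([230.4,580.4,203.7]);x=np.array([.369,.929,0]);z=np.array([-.929,.369,0])
for n in("scene","side"):
    im=cv2.imread(f'pics/{n}0.png');u=proj(n,T);ox,oy=max(0,min(512-70,int(u[0])-35)),max(0,int(u[1])-45)
    c=cv2.resize(im[oy:oy+70,ox:ox+70],None,fx=8,fy=8,interpolation=cv2.INTER_CUBIC)
    for a in(-55,55,0):
        q=proj(n,T+a*x);cv2.circle(c,tuple(((q+.5-[ox,oy])*8).astype(int)),3,(0,0,255),1)
        q=proj(n,T+a*x+[0,0,20]);cv2.circle(c,tuple(((q+.5-[ox,oy])*8).astype(int)),3,(255,0,0),1)
    cv2.imwrite(f'pics/f_{n}.png',c)
E
```

```text
(no output)
```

View pics/f_scene.png

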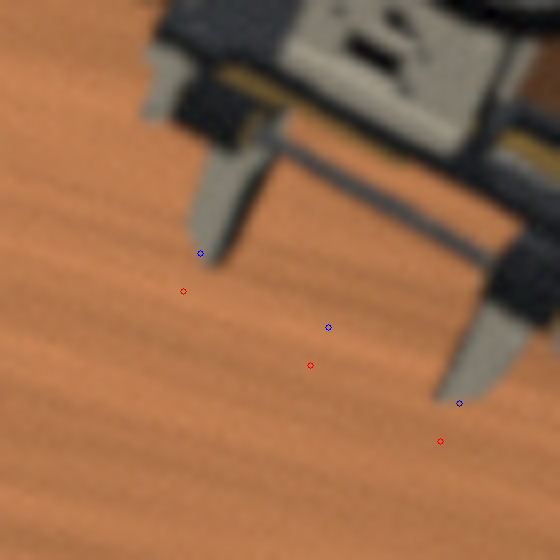

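View pics/f_side.png

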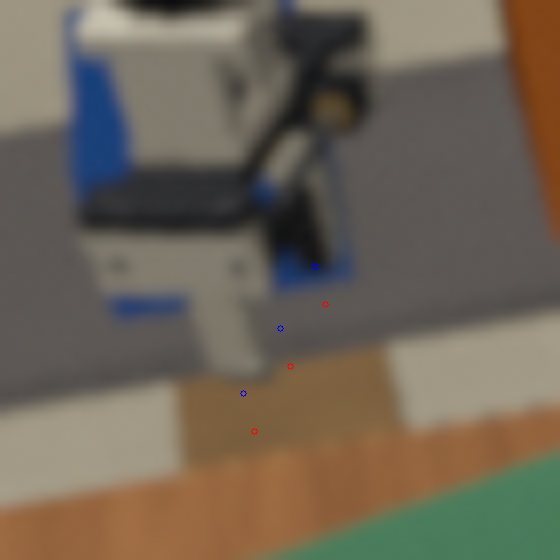

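jog_arm([
  [[0,0,-0.4],[0,0,0],0],
  [[0,0,-0.4],[0,0,0],0],
])

```text
clock: 9.85
tcp_pos: [682.4, 129.0, 70.6]
tcp_rot: [-0.535, -0.463, 0.463, 0.535]
ft_force: [-0.2, 0.5, 0.2]
opening: 0.2
```

jog_arm([
  [[0,0,-0.4],[0,0,0],0],
  [[0,0,-0.4],[0,0,0],0],
])

```text
clock: 10.05
tcp_pos: [682.4, 129.0, 70.2]
tcp_rot: [-0.535, -0.463, 0.463, 0.535]
ft_force: [0.1, -0.1, 0.1]
opening: 0.4
```

jog_arm([
  [[0,0,-0.4],[0,0,0],0],
  [[0,0,-0.4],[0,0,0],0],
])

```text
clock: 10.25
tcp_pos: [682.4, 129.0, 69.8]
tcp_rot: [-0.535, -0.463, 0.463, 0.535]
ft_force: [-0.6, 0.1, 0.2]
opening: 0.6
```

jog_arm([
  [[0,0,-0.4],[0,0,0],0],
  [[0,0,-0.4],[0,0,0],0],
])

```text
clock: 10.45
tcp_pos: [682.4, 129.0, 69.3]
tcp_rot: [-0.535, -0.463, 0.463, 0.535]
ft_force: [-1.0, 0.2, -0.6]
opening: 0.3
```

jog_arm([
  [[0,0,-0.4],[0,0,0],0],
  [[0,0,-0.4],[0,0,0],0],
])

```text
clock: 10.65
tcp_pos: [682.4, 129.0, 69.0]
tcp_rot: [-0.535, -0.463, 0.463, 0.535]
ft_force: [0.9, 0.2, -0.4]
opening: 0.6
```

jog_arm([
  [[0,0,-0.4],[0,0,0],0],
  [[0,0,-0.4],[0,0,0],0],
])

```text
clock: 10.85
tcp_pos: [682.4, 129.0, 68.6]
tcp_rot: [-0.535, -0.463, 0.463, 0.535]
ft_force: [0.2, -1.0, 0.0]
opening: 0.4
```

jog_arm([
  [[0,0,-0.4],[0,0,0],0],
  [[0,0,-0.4],[0,0,0],0],
])

```text
clock: 11.05
tcp_pos: [682.4, 129.0, 68.2]
tcp_rot: [-0.535, -0.463, 0.463, 0.535]
ft_force: [-0.6, 0.3, -0.8]
opening: 0.5
```

jog_arm([
  [[0,0,-0.4],[0,0,0],0],
  [[0,0,-0.4],[0,0,0],0],
])

```text
clock: 11.25
tcp_pos: [682.4, 129.0, 67.8]
tcp_rot: [-0.535, -0.463, 0.463, 0.535]
ft_force: [0.4, 0.5, -0.4]
opening: 0.4
```

```bash
python3 - <<'E'
from h import *
T=np.array([230.4,580.4,203.7]);x=np.array([.369,.929,0]);z=np.array([-.929,.369,0])
def off(n):
    u=proj(n,T);return np.array([max(0,min(512-70,int(u[0])-35)),max(0,int(u[1])-45)])
for a,b in(((205,258),(235,370)),):
    e1,d1=ray("scene",np.array(a)/8+off("scene")-.5);e2,d2=ray("side",np.array(b)/8+off("side")-.5)
    A=np.c_[d1,-d2];k=np.linalg.lstsq(A,e2-e1,rcond=None)[0];p=(e1+k[0]*d1),(e2+k[1]*d2);m=(p[0]+p[1])/2-T
    print(p,m@x,m@z,m[2])
E
```

```text
(array([214.3314237 , 531.06333047, 225.68783293]), array([209.04224738, 534.63793664, 232.74954637])) -51.07851911094013 -0.1611864348665297 25.51868965400581
```

jog_arm([
  [[-2,0.3,-0.4],[0,0,0],0],
  [[-2,0.3,-0.8],[0,0,0],0],
])

```text
clock: 11.45
tcp_pos: [680.2, 129.5, 67.0]
tcp_rot: [-0.535, -0.463, 0.463, 0.535]
ft_force: [0.3, -0.1, -0.1]
opening: 0.5
```

jog_arm([
  [[0,0,-0.4],[0,0,0],0],
  [[0,0,-0.8],[0,0,0],0],
])

```text
clock: 11.65
tcp_pos: [680.5, 129.3, 66.2]
tcp_rot: [-0.535, -0.463, 0.463, 0.535]
ft_force: [-0.9, 0.8, 4.0]
opening: 0.0
```

jog_arm([
  [[0,0,-0.4],[0,0,0],0],
  [[0,0,-0.8],[0,0,0],0],
])

```text
clock: 11.85
tcp_pos: [680.5, 129.4, 66.1]
tcp_rot: [-0.535, -0.463, 0.463, 0.535]
ft_force: [-3.2, -0.9, 8.2]
opening: 0.4
```

jog_arm([
  [[0,0,-0.4],[0,0,0],0],
  [[0,0,-0.6],[0,0,0],0],
])

```text
clock: 12.05
tcp_pos: [680.5, 129.3, 65.9]
tcp_rot: [0.535, 0.463, -0.463, -0.535]
ft_force: [-4.0, -0.2, 10.0]
opening: 0.5
```

jog_arm([
  [[0,0,-0.4],[0,0,0],0],
  [[0,0,-0.4],[0,0,0],0],
])

```text
clock: 12.25
tcp_pos: [680.6, 129.4, 65.9]
tcp_rot: [0.535, 0.463, -0.462, -0.535]
ft_force: [-4.3, -1.4, 11.4]
opening: -0.3
```

```bash
python3 - <<'E'
from h import *
s=monitor.sense();print(s['ft_force'],s['moment'])
n="scene";p=s['tcp_pos']
im=get_image(n);u=proj(n,p)
x,y=int(u[0])-40,int(u[1])-40
c=cv2.resize(im[y:y+80,x:x+80],None,fx=7,fy=7,interpolation=cv2.INTER_CUBIC)
cv2.imwrite(f'pics/z6.png',c)
s=monitor.sense();print(s['ft_force'],s['moment'])
E
```

```text
[-4.31330576 -1.42605992 11.41596766] [-0.14863514  1.14157852 -0.03274123]
[-5.4925628  -1.33343907 12.30850823] [-0.14914264  1.11830856 -0.04857136]
```

View pics/z6.png

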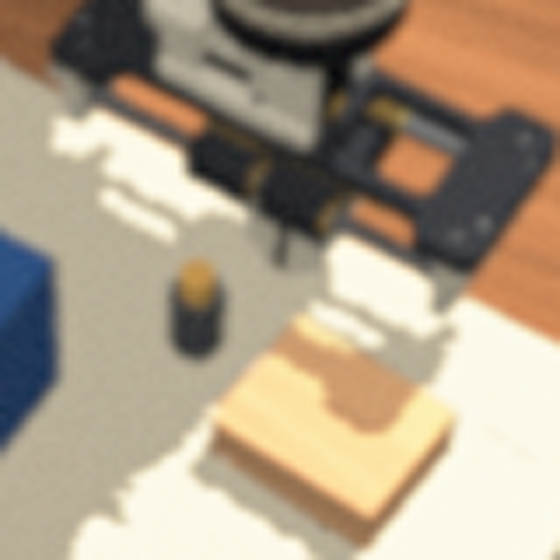

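jog_arm([
  [[0,0,1.2],[0,0,0],0],
  [[0,0,1.2],[0,0,0],0],
])

```text
clock: 12.5
tcp_pos: [680.7, 129.4, 66.2]
tcp_rot: [0.535, 0.463, -0.462, -0.535]
ft_force: [-2.6, -0.9, 6.7]
opening: 0.7
```

jog_arm([
  [[-0.7,-5,0],[0,0,0],0],
  [[-1.4,-10,0],[0,0,0],0],
  [[-1.4,-10,0],[0,0,0],0],
])

```text
clock: 12.8
tcp_pos: [679.1, 118.1, 65.6]
tcp_rot: [0.535, 0.462, -0.463, -0.535]
ft_force: [-0.4, -0.5, 0.8]
opening: 0.8
```

jog_arm([
  [[-0.7,-5,0],[0,0,0],0],
  [[-1.2,-8,0],[0,0,0],0],
  [[-1.2,-8,0],[0,0,0],0],
])

```text
clock: 13.1
tcp_pos: [677.5, 109.9, 65.3]
tcp_rot: [0.535, 0.462, -0.463, -0.535]
ft_force: [0.3, -0.5, 0.7]
opening: 0.3
```

jog_arm([
  [[0,0,-0.5],[0,0,0],0],
  [[0,0,-1],[0,0,0],0],
  [[0,0,-1],[0,0,0],0],
])

```text
clock: 13.4
tcp_pos: [677.8, 111.4, 64.5]
tcp_rot: [-0.535, -0.463, 0.463, 0.535]
ft_force: [0.1, -0.5, 0.1]
opening: 0.4
```

jog_arm([
  [[0,0,-1],[0,0,0],0],
  [[0,0,-2],[0,0,0],0],
  [[0,0,-3],[0,0,0],0],
  [[0,0,-3],[0,0,0],0],
])

```text
clock: 13.8
tcp_pos: [677.9, 111.5, 61.5]
tcp_rot: [-0.535, -0.463, 0.463, 0.535]
ft_force: [0.1, -1.0, 1.4]
opening: 0.2
```

jog_arm([
  [[0,0,-1],[0,0,0],0],
  [[0,0,-2],[0,0,0],0],
  [[0,0,-2],[0,0,0],0],
])

```text
clock: 14.1
tcp_pos: [677.9, 111.4, 59.5]
tcp_rot: [-0.535, -0.463, 0.463, 0.535]
ft_force: [-0.4, 0.8, 2.2]
opening: 0.3
```

```bash
python3 st.py
```

```text
14.1 [677.87 111.43  59.51] stand 17.0 46.1 f [-0.39  0.83  2.22] v 0.0027 tilt [ 0.e+00  1.e-04 -1.e+00]
```

jog_arm([
  [[0,0,-1],[0,0,0],0],
  [[0,0,-2],[0,0,0],0],
  [[0,0,-3],[0,0,0],0],
  [[0,0,-3],[0,0,0],0],
])

```text
clock: 14.5
tcp_pos: [678.0, 111.4, 57.6]
tcp_rot: [0.535, 0.463, -0.463, -0.535]
ft_force: [-3.2, -0.6, 8.9]
opening: 0.5
```

jog_arm([
  [[0,0,-0.5],[0,0,0],0],
  [[0,0,-1],[0,0,0],0],
  [[0,0,-1],[0,0,0],0],
])

```text
clock: 14.8
tcp_pos: [678.0, 111.4, 57.1]
tcp_rot: [0.535, 0.463, -0.462, -0.535]
ft_force: [-5.5, 0.2, 14.5]
opening: 0.5
```

jog_arm([
  [[0,0,-0.5],[0,0,0],0],
  [[0,0,-1],[0,0,0],0],
  [[0,0,-1],[0,0,0],0],
])

```text
clock: 15.1
tcp_pos: [678.1, 111.4, 56.7]
tcp_rot: [0.535, 0.463, -0.462, -0.535]
ft_force: [-6.4, -1.1, 18.2]
opening: 0.4
```

```bash
python3 - <<'E'
from h import *
s=monitor.sense();print(s['clock'],s['ft_force'],s['moment'])
for n in("scene","side"):
    p=s['tcp_pos'];im=get_image(n);u=proj(n,p)
    x,y=int(u[0])-50,int(u[1])-50
    cv2.imwrite(f'pics/y_{n}.png',cv2.resize(im[y:y+100,x:x+100],None,fx=5.5,fy=5.5,interpolation=cv2.INTER_CUBIC))
E
```

```text
15.1 [-6.41432019 -1.09335888 18.18004319] [-0.01120997  1.55904944  0.00415869]
```

View pics/y_scene.png

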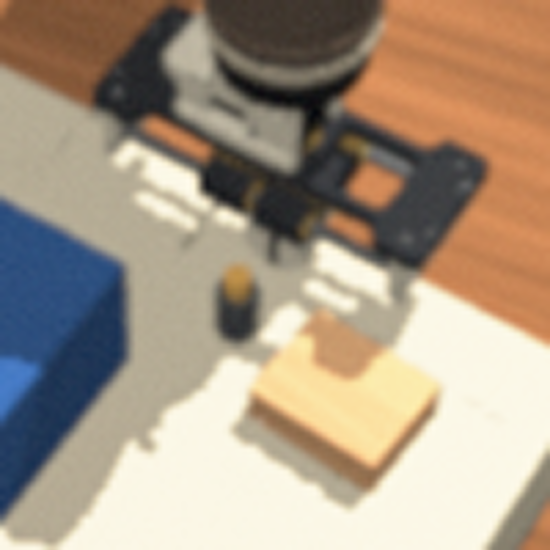

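View pics/y_side.png

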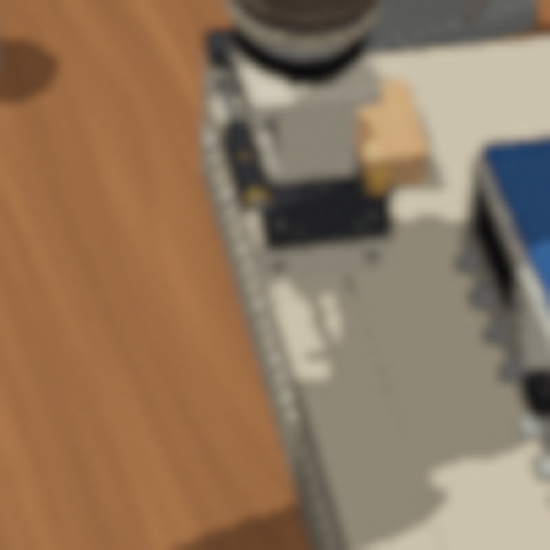

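```bash
python3 - <<'E'
from h import *
t=np.radians(-8.25);ex=np.array([np.cos(t),np.sin(t),0]);ey=np.array([-ex[1],ex[0],0])
T=np.array([678.1,111.4,56.7])
for n in("scene","side"):
    u=proj(n,T);o=np.array([int(u[0])-50,int(u[1])-50])
    c=lambda P:((proj(n,P)+.5-o)*5.5).round(0)
    for h in(50,66,90):
        print(n,h,[(a,b,c(T+a*ex+b*ey+[0,0,h])) for a in(-37,0,37) for b in (-95,0,95)])
E
```

```text
scene 50 [(-37, -95, array([168.,  98.])), (-37, 0, array([319., 175.])), (-37, 95, array([478., 256.])), (0, -95, array([129., 143.])), (0, 0, array([282., 223.])), (0, 95, array([442., 307.])), (37, -95, array([ 89., 191.])), (37, 0, array([243., 273.])), (37, 95, array([405., 359.]))]
scene 66 [(-37, -95, array([168.,  79.])), (-37, 0, array([320., 157.])), (-37, 95, array([481., 238.])), (0, -95, array([129., 125.])), (0, 0, array([283., 205.])), (0, 95, array([444., 289.])), (37, -95, array([ 88., 172.])), (37, 0, array([244., 255.])), (37, 95, array([407., 341.]))]
scene 90 [(-37, -95, array([167.,  50.])), (-37, 0, array([322., 128.])), (-37, 95, array([485., 210.])), (0, -95, array([128.,  96.])), (0, 0, array([284., 177.])), (0, 95, array([448., 261.])), (37, -95, array([ 87., 144.])), (37, 0, array([244., 227.])), (37, 95, array([410., 314.]))]
side 50 [(-37, -95, array([256., 342.])), (-37, 0, array([224., 231.])), (-37, 95, array([195., 130.])), (0, -95, array([319., 334.])), (0, 0, array([284., 224.])), (0, 95, array([252., 124.])), (37, -95, array([381., 327.])), (37, 0, array([343., 217.])), (37, 95, array([309., 118.]))]
side 66 [(-37, -95, array([257., 322.])), (-37, 0, array([225., 211.])), (-37, 95, array([195., 111.])), (0, -95, array([320., 315.])), (0, 0, array([285., 204.])), (0, 95, array([253., 104.])), (37, -95, array([383., 307.])), (37, 0, array([345., 197.])), (37, 95, array([310.,  98.]))]
side 90 [(-37, -95, array([259., 292.])), (-37, 0, array([226., 181.])), (-37, 95, array([196.,  80.])), (0, -95, array([323., 284.])), (0, 0, array([287., 174.])), (0, 95, array([254.,  74.])), (37, -95, array([387., 277.])), (37, 0, array([348., 167.])), (37, 95, array([312.,  68.]))]
```

jog_arm([
  [[0,0,3],[0,0,0],0],
  [[0,0,5.5],[0,0,0],0],
  [[0,0,5.5],[0,0,0],0],
])

```text
clock: 15.5
tcp_pos: [678.1, 111.4, 60.4]
tcp_rot: [0.535, 0.463, -0.463, -0.535]
ft_force: [0.9, 0.4, 0.4]
opening: 0.6
```

jog_arm([
  [[4,-0.5,0],[0,0,0],0],
  [[8,-1.2,0],[0,0,0],0],
  [[8,-1.2,0],[0,0,0],0],
])

```text
clock: 15.8
tcp_pos: [686.5, 109.8, 59.8]
tcp_rot: [0.535, 0.463, -0.463, -0.535]
ft_force: [0.9, -0.1, 1.9]
opening: 0.3
```

jog_arm([
  [[-0.4,-3,0],[0,0,0],0],
  [[-0.9,-6,0],[0,0,0],0],
  [[-0.9,-6,0],[0,0,0],0],
])

```text
clock: 16.1
tcp_pos: [684.9, 103.2, 60.2]
tcp_rot: [0.535, 0.462, -0.463, -0.535]
ft_force: [0.4, -0.5, 1.5]
opening: 0.6
```

jog_arm([
  [[-0.4,-2,0],[0,0,0],0],
  [[-0.6,-4,0],[0,0,0],0],
  [[-0.6,-4,0],[0,0,0],0],
])

```text
clock: 16.4
tcp_pos: [684.3, 99.6, 60.2]
tcp_rot: [0.535, 0.463, -0.463, -0.535]
ft_force: [-0.6, -0.4, 1.8]
opening: 0.4
```

jog_arm([
  [[-0.4,-2,0],[0,0,0],0],
  [[-0.6,-4,0],[0,0,0],0],
  [[-0.6,-4,0],[0,0,0],0],
])

```text
clock: 16.7
tcp_pos: [683.7, 95.6, 60.1]
tcp_rot: [0.535, 0.463, -0.463, -0.535]
ft_force: [-0.1, -0.7, 1.0]
opening: 0.4
```

jog_arm([
  [[-0.3,-2,0],[0,0,0],0],
  [[-0.6,-4,0],[0,0,0],0],
  [[-0.6,-4,0],[0,0,0],0],
])

```text
clock: 17.0
tcp_pos: [683.1, 91.6, 60.2]
tcp_rot: [0.535, 0.463, -0.463, -0.535]
ft_force: [0.2, -0.1, -0.3]
opening: 0.4
```

```bash
python3 st.py
```

```text
17.0 [683.12  91.58  60.16] stand 25.1 27.3 f [ 0.17 -0.08 -0.34] v 0.0043 tilt [-0.e+00 -3.e-04 -1.e+00]
```

jog_arm([
  [[-0.3,-2,0],[0,0,0],0],
  [[-0.6,-4,0],[0,0,0],0],
  [[-0.6,-4,0],[0,0,0],0],
])

```text
clock: 17.3
tcp_pos: [682.5, 87.5, 60.1]
tcp_rot: [0.535, 0.463, -0.463, -0.535]
ft_force: [0.5, -0.3, 1.9]
opening: 0.4
```

jog_arm([
  [[-0.3,-2,0],[0,0,0],0],
  [[-0.6,-4,0],[0,0,0],0],
  [[-0.6,-4,0],[0,0,0],0],
])

```text
clock: 17.6
tcp_pos: [681.9, 83.6, 60.2]
tcp_rot: [0.535, 0.463, -0.463, -0.535]
ft_force: [0.5, 0.2, 1.0]
opening: 0.7
```

jog_arm([
  [[0.6,4,0],[0,0,0],0],
  [[1.2,8,0],[0,0,0],0],
  [[1.8,12,0],[0,0,0],0],
  [[2.4,16,0],[0,0,0],0],
  [[2.4,16,-1],[0,0,0],0],
  [[2.4,16,-2],[0,0,0],0],
  [[2.4,16,-2],[0,0,0],0],
])

```text
clock: 18.3
tcp_pos: [684.4, 100.6, 58.1]
tcp_rot: [-0.534, -0.463, 0.463, 0.535]
ft_force: [0.2, 1.1, 1.6]
opening: 0.9
```

jog_arm([
  [[0,0,-0.5],[0,0,0],0],
  [[0,0,-1],[0,0,0],0],
  [[0,0,-1],[0,0,0],0],
])

```text
clock: 18.6
tcp_pos: [684.4, 100.4, 57.6]
tcp_rot: [-0.535, -0.463, 0.463, 0.535]
ft_force: [-2.1, 1.6, 5.4]
opening: 0.6
```

jog_arm([
  [[0,0,-0.5],[0,0,0],0],
  [[0,0,-1],[0,0,0],0],
  [[0,0,-1],[0,0,0],0],
])

```text
clock: 18.9
tcp_pos: [684.4, 100.4, 56.8]
tcp_rot: [-0.535, -0.463, 0.462, 0.535]
ft_force: [-2.0, 1.2, 6.3]
opening: 0.1
```

jog_arm([
  [[0,0,-0.5],[0,0,0],0],
  [[0,0,-1],[0,0,0],0],
  [[0,0,-1],[0,0,0],0],
])

```text
clock: 19.2
tcp_pos: [684.4, 100.4, 55.9]
tcp_rot: [-0.535, -0.463, 0.462, 0.535]
ft_force: [-1.9, 1.7, 7.9]
opening: 0.2
```

jog_arm([
  [[0,0,-0.5],[0,0,0],0],
  [[0,0,-1],[0,0,0],0],
  [[0,0,-1],[0,0,0],0],
])

```text
clock: 19.5
tcp_pos: [684.5, 100.4, 55.0]
tcp_rot: [-0.535, -0.463, 0.462, 0.535]
ft_force: [-3.4, 1.0, 8.1]
opening: 0.6
```

jog_arm([
  [[0,0,-0.5],[0,0,0],0],
  [[0,0,-1],[0,0,0],0],
  [[0,0,-1],[0,0,0],0],
])

```text
clock: 19.8
tcp_pos: [684.5, 100.4, 54.0]
tcp_rot: [-0.535, -0.463, 0.462, 0.535]
ft_force: [-2.5, 2.3, 7.7]
opening: 0.3
```

jog_arm([
  [[0,0,-0.5],[0,0,0],0],
  [[0,0,-1],[0,0,0],0],
  [[0,0,-1],[0,0,0],0],
  [[0,0,-1],[0,0,0],0],
  [[0,0,-1],[0,0,0],0],
  [[0,0,-1],[0,0,0],0],
  [[0,0,-1],[0,0,0],0],
])

```text
clock: 20.5
tcp_pos: [684.5, 100.4, 53.1]
tcp_rot: [-0.535, -0.463, 0.462, 0.535]
ft_force: [-2.1, 1.6, 8.5]
opening: 0.4
```

```bash
python3 st.py; python3 - <<'E'
from h import *
im=get_image("wrist");cv2.imwrite('pics/w7.png',im)
im=get_image("side");cv2.imwrite('pics/s7.png',cv2.resize(im[90:240,230:380],None,fx=4,fy=4))
E
```

```text
20.5 [684.5  100.39  53.07] stand 25.2 36.2 f [-2.1   1.64  8.48] v 0.0019 tilt [ 6.e-04  7.e-04 -1.e+00]
```

View pics/w7.png

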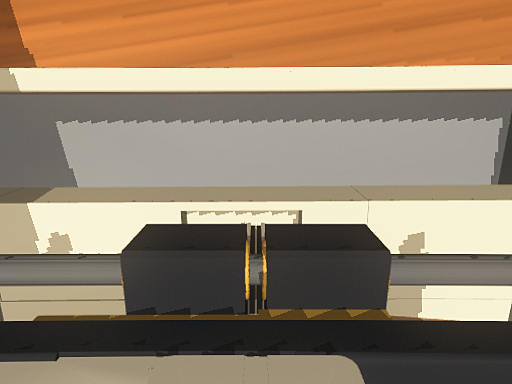

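View pics/s7.png

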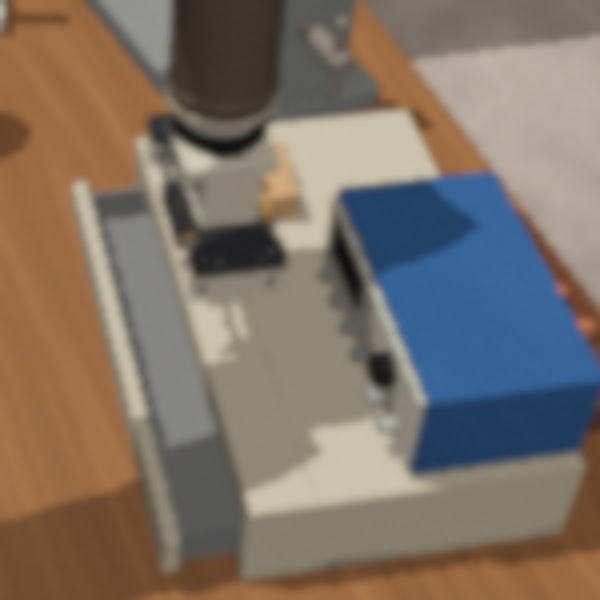

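```bash
python3 - <<'E'
from h import *
t=np.radians(-8.25);ex=np.array([np.cos(t),np.sin(t)]);ey=np.array([-ex[1],ex[0]]);o=np.array([654.4,68.2])
for uv,z in(((255,66),54),((255,92),54),((255,200),88),((182,212),88),((301,212),88)):
    p=onz("wrist",uv,z)[:2]-o;print(uv,(p@ex).round(1),(p@ey).round(1))
p=monitor.sense()['tcp_pos'];print(p)
q=o-ex*32+ey*10;print(q,q-p[:2])
E
```

```text
(255, 66) -62.5 36.8
(255, 92) -50.0 36.8
(255, 200) -1.9 36.8
(182, 212) 3.8 3.4
(301, 212) 3.9 57.9
[684.49832395 100.4208012   53.045643  ]
[624.16608184  82.68827777] [-60.3322421  -17.73252343]
```

jog_arm([
  [[0,0,15],[0,0,0],0],
  [[0,0,40],[0,0,0],0],
  [[-25,-13,40],[0,0,0],0],
  [[-56,-28.5,40],[0,0,0],0],
  [[-56,-28.5,40],[0,0,0],0],
  [[-56,-28.5,40],[0,0,0],0],
  [[-56,-28.5,20],[0,0,0],0],
  [[-56,-28.5,5],[0,0,0],0],
  [[-56,-28.5,5],[0,0,0],0],
])

```text
clock: 21.5
tcp_pos: [627.2, 71.8, 54.8]
tcp_rot: [-0.534, -0.462, 0.464, 0.535]
ft_force: [-0.1, 0.4, 0.7]
opening: 0.3
```

```bash
python3 st.py; python3 - <<'E'
from h import *
im=get_image("wrist");cv2.imwrite('pics/w8.png',im)
im=get_image("scene");cv2.imwrite('pics/s8.png',cv2.resize(im[160:310,180:330],None,fx=4,fy=4))
E
```

```text
21.5 [627.15  71.79  54.79] stand -27.5 -0.4 f [-0.09  0.38  0.73] v 0.0337 tilt [-3.8e-03 -7.0e-04 -1.0e+00]
```

View pics/w8.png

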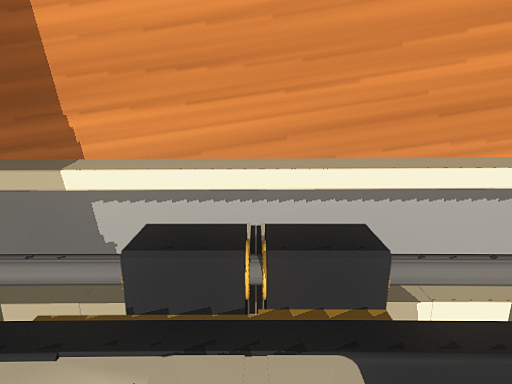

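View pics/s8.png

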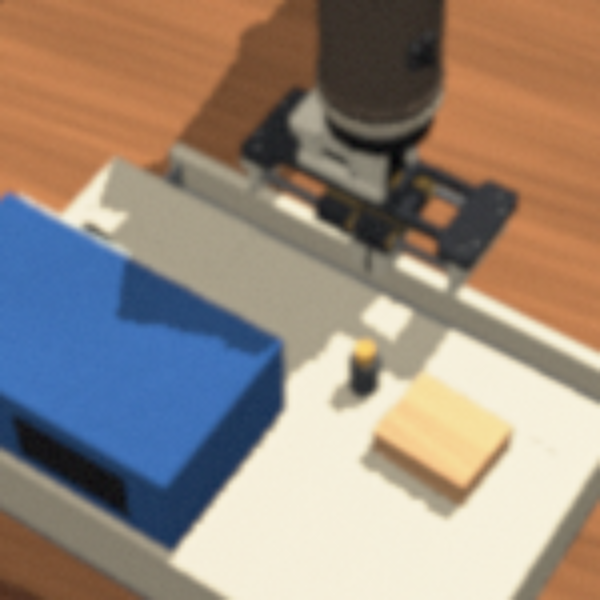

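jog_arm([
  [[1,0,-10],[0,0,0],0],
  [[1,0,-18],[0,0,0],0],
  [[1,0,-22],[0,0,0],0],
  [[1,0,-22],[0,0,0],0],
])

```text
clock: 22.0
tcp_pos: [628.8, 71.5, 34.3]
tcp_rot: [-0.534, -0.462, 0.463, 0.535]
ft_force: [0.3, 0.6, 0.5]
opening: 0.5
```

jog_arm([
  [[0,0,-7],[0,0,0],0],
  [[0,0,-14],[0,0,0],0],
  [[0,0,-18],[0,0,0],0],
  [[0,0,-18],[0,0,0],0],
])

```text
clock: 22.4
tcp_pos: [628.8, 71.5, 16.3]
tcp_rot: [-0.534, -0.462, 0.463, 0.535]
ft_force: [-0.5, -0.0, -0.7]
opening: 0.1
```

```bash
python3 st.py
```

```text
22.4 [628.76  71.55  16.27] stand -25.9 -0.4 f [-0.52 -0.05 -0.7 ] v 0.0103 tilt [-1.3e-03 -2.0e-04 -1.0e+00]
```

jog_arm([
  [[-6,0.9,0],[0,0,0],0],
  [[-12,1.7,0],[0,0,0],0],
  [[-18,2.6,0],[0,0,0],0],
  [[-25,3.6,0],[0,0,0],0],
  [[-32,4.6,0],[0,0,0],0],
  [[-39,5.6,0],[0,0,0],0],
  [[-46,6.7,0],[0,0,0],0],
  [[-53,7.7,0],[0,0,0],0],
  [[-60,8.7,0],[0,0,0],0],
  [[-66,9.6,0],[0,0,0],0],
  [[-71,10.3,0],[0,0,0],0],
  [[-74,10.7,0],[0,0,0],0],
])

```text
clock: 23.6
tcp_pos: [554.7, 82.5, 17.1]
tcp_rot: [-0.535, -0.463, 0.463, 0.535]
ft_force: [0.9, -0.2, -0.6]
opening: 0.2
```

```bash
python3 st.py; python3 - <<'E'
from h import *
ps=pose("wrist");im=get_image("wrist");cv2.imwrite('pics/w9.png',im)
E
```

```text
23.6 [554.66  82.48  17.09] stand -100.8 -0.2 f [ 0.91 -0.23 -0.65] v 0.0625 tilt [-5.e-04  1.e-04 -1.e+00]
```

View pics/w9.png

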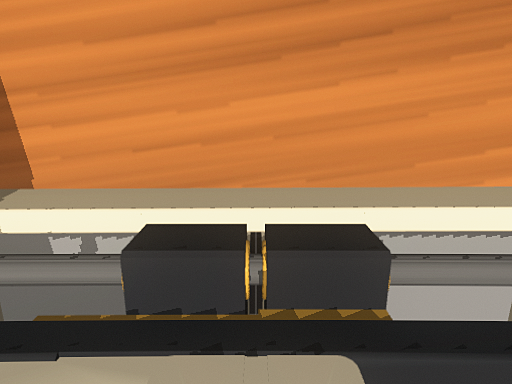

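```bash
cat > pe.py <<'E'
from h import *
import sys
t=np.radians(-8.25);ex=np.array([np.cos(t),np.sin(t)]);ey=np.array([-ex[1],ex[0]]);o=np.array([654.4,68.2])
for r in map(float,sys.argv[1:]):
    p=onz("wrist",(110,r),54)[:2]-o;print(r,(p@ex).round(1))
E
python3 pe.py 188 208 232
```

```text
188.0 -134.2
208.0 -124.9
232.0 -113.4
```

jog_arm([
  [[-4,0.6,0],[0,0,0],0],
  [[-8,1.2,0],[0,0,0],0],
  [[-10,1.4,0],[0,0,0],0],
  [[-10,1.4,0],[0,0,0],0],
])

```text
clock: 24.05
tcp_pos: [544.8, 83.8, 17.1]
tcp_rot: [-0.534, -0.463, 0.463, 0.535]
ft_force: [0.4, 0.3, -0.9]
opening: 0.5
```

jog_arm([
  [[-3,0.4,0],[0,0,0],0],
  [[-6,0.9,0],[0,0,0],0],
  [[-6,0.9,0],[0,0,0],0],
])

```text
clock: 24.35
tcp_pos: [538.7, 84.7, 17.1]
tcp_rot: [-0.534, -0.463, 0.463, 0.535]
ft_force: [-0.3, -1.0, -0.0]
opening: 0.2
```

jog_arm([
  [[-1,0.1,0],[0,0,0],0],
  [[-2,0.3,0],[0,0,0],0],
  [[-2,0.3,0],[0,0,0],0],
])

```text
clock: 24.65
tcp_pos: [538.4, 84.8, 17.4]
tcp_rot: [0.535, 0.463, -0.462, -0.534]
ft_force: [4.1, 0.2, -1.7]
opening: 0.4
```

jog_arm([
  [[-1,0.1,0],[0,0,0],0],
  [[-2,0.3,0],[0,0,0],0],
  [[-2,0.3,0],[0,0,0],0],
])

```text
clock: 24.95
tcp_pos: [538.4, 84.9, 17.7]
tcp_rot: [0.536, 0.464, -0.461, -0.534]
ft_force: [9.8, -2.3, -6.4]
opening: 0.3
```

```bash
python3 st.py
```

```text
24.95 [538.38  84.87  17.67] stand -117.2 -0.2 f [ 9.82 -2.3  -6.36] v 0.0015 tilt [ 5.3e-03  1.0e-04 -1.0e+00]
```

jog_arm([
  [[4,-0.6,0],[0,0,0],0],
  [[14,-2,0],[0,0,0],0],
  [[24,-3.5,0],[0,0,0],0],
  [[24,-3.5,0],[0,0,0],0],
  [[24,-3.5,25],[0,0,0],0],
  [[24,-3.5,60],[0,0,0],0],
  [[24,-3.5,110],[0,0,0],0],
  [[0,-3.5,150],[0,0,0],0],
  [[-40,-3.5,180],[0,0,0],0],
  [[-80,-3.5,200],[0,0,0],0],
  [[-80,-3.5,200],[0,0,0],0],
  [[-80,-3.5,200],[0,0,0],0],
])

```text
clock: 26.15
tcp_pos: [455.2, 81.9, 217.9]
tcp_rot: [0.535, 0.464, -0.462, -0.534]
ft_force: [-0.4, 0.5, 0.1]
opening: 0.4
```

```bash
python3 st.py; python3 - <<'E'
from h import *
for n in("scene","side","wrist"): cv2.imwrite(f'pics/e_{n}.png',get_image(n))
E
python3 st.py
```

```text
26.15 [455.18  81.94 217.87] stand -199.1 -15.0 f [-0.38  0.54  0.14] v 0.0491 tilt [ 1.6e-03  9.0e-04 -1.0e+00]
26.3 [455.83  81.58 216.43] stand -198.4 -15.3 f [-0.06  1.3  -0.88] v 0.0115 tilt [-9.e-04 -5.e-04 -1.e+00]
```

View pics/e_side.png

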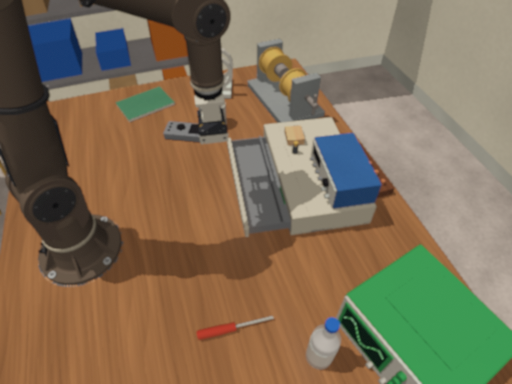

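View pics/e_scene.png

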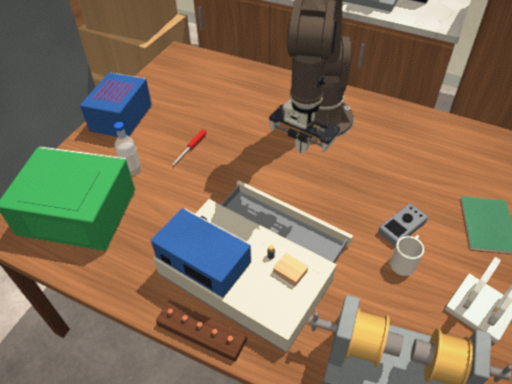

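View pics/e_wrist.png

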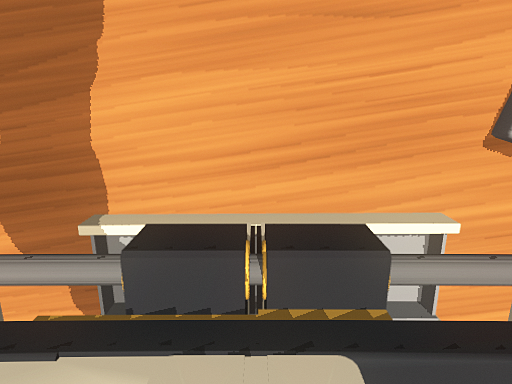

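```bash
python3 pe.py 213 226 234; python3 - <<'E'
import cv2,numpy as np
a=cv2.imread('pics/scene0.png').astype(int);b=cv2.imread('pics/e_scene.png').astype(int)
from h import onz
t=np.radians(-8.25);ex=np.array([np.cos(t),np.sin(t)]);o=np.array([654.4,68.2])
for n,p in(("scene",(242,185)),("scene",(352,238)),("side",(229,140)),("side",(247,235))):
    print(n,((onz(n,p,54)[:2]-o)@ex).round(1))
d=abs(a-b).max(2)
for nm,(x,y,w,h) in dict(box=(272,250,40,38),att=(262,243,16,18),mug=(385,235,45,45),bottle=(110,120,32,58),scr=(168,125,45,45),mm=(375,200,55,42)).items():
    print(nm,(d[y:y+h,x:x+w]>40).sum(),d[y:y+h,x:x+w].mean().round(1))
E
```

```text
213.0 -153.8
226.0 -138.9
234.0 -129.5
scene -127.8
scene -131.6
side -131.7
side -133.0
box 2 1.6
att 0 1.7
mug 310 13.3
bottle 0 2.3
scr 0 2.2
mm 717 25.3
```

```bash
python3 - <<'E'
import cv2,numpy as np
a=cv2.imread('pics/scene0.png')[190:290,365:440];b=cv2.imread('pics/e_scene.png')[190:290,365:440]
cv2.imwrite('pics/cmp.png',cv2.resize(np.hstack([a,b]),None,fx=5,fy=5))
E
```

```text
(no output)
```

View pics/cmp.png

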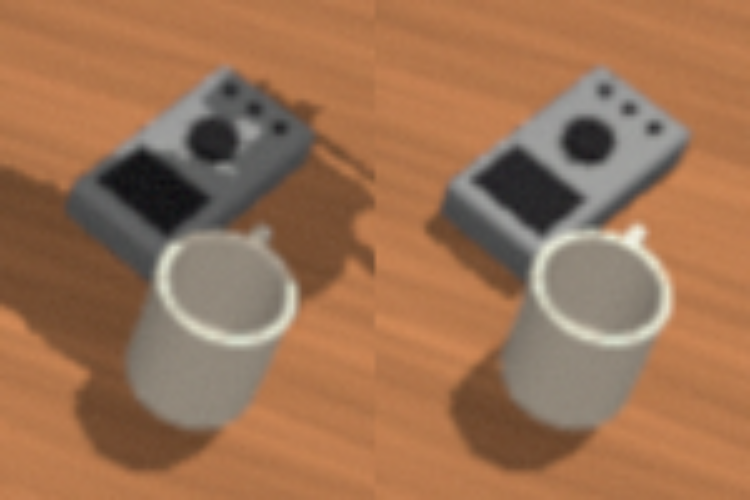

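Before (left) and after (right) show the mug and multimeter at the same pixels; only the arm's shadow has moved. I'm handing the job in.

```bash
python3 -c "
from bench import env
print(env.finish_job())"
```

```text
the job is handed in; nothing more can be done
None
```

The drawer is fully open and released, and I handed the job in at about 26 s on the clock.

- **Finding the plate:** I slid the shut fingertips along the rail. It was firm about 64 mm to +y of rail_mid, and the tip began to sink by about 54 mm. The plate's middle is at roughly +31 mm.
- **Freeing the catch:** The first press, near the plate's edge, met something firm about 9 mm down, probably the wall of the plate's recess. The vertical force peaked at 18.2 N there (about 19 N counting sideways force), and I backed off. A second press nearer the middle went in about 13 mm at 8 to 9 N, and the drawer sprang out about 62 mm.
- **Opening it:** I hooked the fingertips behind the panel at mid-width and pulled until the stop pushed back with about 10 N. Then I backed off and lifted clear.

**Last checks:**
- **Drawer:** The wrist camera puts the back of the panel where it should be for 140 mm open, to within about 2 mm. The other two views gave rougher readings but agree that it is open.
- **Other things:** The box, attenuator, mug, multimeter, bottle and screwdriver are where they were in the pictures. The only changes seen there are the arm's shadow.
- **Arm:** It is well clear and reads only about 1 N, which is sensor noise.

**Disagreement:** The real fingertips sit about 22 mm above the reported TCP. The pictures showed it and the contact height confirmed it, so I worked from the height at which the tip met the rail.

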